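Get the transformer out from between the parts jars and onto the board

ROBOT

A 6-joint arm with a two-finger parallel gripper is mounted at the origin on the work surface. World frame = base frame: x ahead of the robot, y to its left, z up, the work surface at z = 0. Lengths are in mm, angles in rad, forces in N, time in s.
With the tool pointing down it reaches from about 275 to 725 mm from the base axis. Payload 5.6 kg.
Tool frame: the origin (TCP) lies midway between the tips of the shut fingers; the grasp point (between the pads) lies env.tcp_to_grasp behind it (env.tcp_to_grasp is the distance from the TCP to the grasp point, in mm); z points along the fingers, y is the line along which they close (so a half turn about z gives the same grasp; the last joint's range is limited). The gripper opens to 85 mm and grips with 20 to 120 N. Pads are 22 mm wide; open, the fingers measure 114 mm over their backs; the gripper's body (76 mm by 85 mm) begins 54 mm behind the grasp point. The pads swing forward as they close: fully open they stand 13 mm farther back than shut.
Start: joints at [1.587, 0.255, 0.108, 0, -1.424, -0.285], TCP at [146.039, 530.251, 231.283] pointing down, gripper open.
Joint ranges: [-2.95, 2.95], [-1.21, 1.97], [-1.09, 1.5], [-2.87, 1.71], [-2.94, -0.07], [-3.05, 3.05]. Speed limits (rad/s): [2.57, 2.57, 3.14, 3.14, 3.14, 3.14].

INTERFACE

Orientations are given as a unit quaternion [w, x, y, z].
In Python, from rig import env gives the robot as it stands.
- The arm moves only by the shell command python3 -m creep 'ROWS'. ROWS is JSON, a list of rows, each an object with "linear": the shift along the tool's x, y, z in cm, a list of three; "rot": the turn, a rotation vector about the tool's x, y, z in degrees, a list of three; "gripper": the finger opening in cm, from 0 to 8.54. In form: [{"linear": [dx, dy, dz], "rot": [ax, ay, az], "gripper": gripper}, ...]. A call has 1 to 10 rows; each row shifts and turns the commanded pose from where the row before left it, along the tool's axes as they then stand; what a row does not reach is not made up. A row lasts 1/8 s, in which the tool goes at most 62.5 mm and 10.7 degrees, less where a joint would pass 70% of its speed; a pose out of reach is approached as far as the arm can. A call with a gripper value outside its range is refused whole. The fingers move at their own pace and stop on an object; the grip force is fixed at half the most. Time passes only in rows, so rows that do not move let the fingers close. It gives the time, the measured TCP pose, the force, the opening and the grip force at its end, in the units of the state.
- env.sense(): the state, without advancing time (a new reading comes with each control period).
- env.camera(name): name is "scene" or "top" or "wrist"; returns a dict with "img" (480x640x3 uint8, blue, green, red), "fx", "fy", "cx", "cy" (pixels), "T" (4x4, takes a point from camera to world coordinates). Camera axes: x right, y down, z forward; pixel columns grow to the right and rows downward; lengths in mm; the calibration is good to about 2 mm. The wrist camera is an equidistant fisheye: a pixel r from the principal point sees the ray r / f radians off the axis. A picture is of the moment at which its call begins. There is no depth.
- env.hand_in(): hands the job in; it is judged then, once.
The state is a dict: "time_s": time; "joint_positions": joint angles; "qd": joint speeds; "joint_torque": joint torques, N m; "position": TCP position; "orientation": TCP orientation; "contact_force": force on the tool from outside, world axes, zero at the start; "moment": the same for the moment, N m; "finger_gap": finger opening in mm; "grip_force": force on a finger pad.
Only numpy, scipy, OpenCV 4.12 (cv2) and the standard library are available. Lean on these libraries where they do the work, as an engineer would, in place of code of your own. Each camera call takes 0.05 s, during which the arm holds its last target. There are 200 camera calls.

TASK

First stand all three jars on the black mat, then take the transformer from the tray and set it down in the white outline on the circuit board, its long side along the board's long side, and only after that put every jar back on the pad of its lid's colour, well centred. Keep the jars upright throughout and leave the multimeter where it lies.

Things in the scene. Friction and masses are not known exactly. Their poses are not given: they have to be found in the camera images.
- jar_red: loose upright parts jar with a red lid, pale body and paper label: a straight cylinder 44 mm in diameter and 100 mm high, about 150 g; origin at the centre of its underside, z up. It starts on the red pad
- jar_blue: loose upright parts jar with a blue lid, pale body and paper label: a straight cylinder 44 mm in diameter and 100 mm high, about 150 g; origin at the centre of its underside, z up. It starts on the blue pad
- jar_green: loose upright parts jar with a green lid, pale body and paper label: a straight cylinder 44 mm in diameter and 100 mm high, about 150 g; origin at the centre of its underside, z up. It starts on the green pad
- pad_red: fixed round red pad, 68 mm in diameter and 3 mm thick, on a round grey tray; origin at the centre of its underside, so its top is 3 mm above that. Place of the red-lidded jar. The three pad centres lie on a circle of 62 mm radius about the tray's centre, 120 degrees apart
- pad_blue: fixed round blue pad, 68 mm in diameter and 3 mm thick, on a round grey tray; origin at the centre of its underside, so its top is 3 mm above that. Place of the blue-lidded jar. The three pad centres lie on a circle of 62 mm radius about the tray's centre, 120 degrees apart
- pad_green: fixed round green pad, 68 mm in diameter and 3 mm thick, on a round grey tray; origin at the centre of its underside, so its top is 3 mm above that. Place of the green-lidded jar. The three pad centres lie on a circle of 62 mm radius about the tray's centre, 120 degrees apart
- transformer: small loose transformer, steel core with copper coil and a yellow label on top: core 42 mm (x) by 22 mm (y), 34 mm high; coil in its middle 26 mm long (x), 32 mm across (y), from 3 to 31 mm high, gripped across y; about 140 g; origin at the centre of its underside. Starts on the tray (top 4 mm above the bench) among the jars, whose walls stand some 40 mm from its centre and rise 69 mm above it
- mat: fixed black rubber mat flat on the bench, 260 mm long (its x) by 120 mm wide (its y), 3 mm thick, empty at the start; origin at the centre of its underside. The place to stand the jars meanwhile
- board: fixed ochre circuit board on brass feet, 150 mm long (its x) by 70 mm wide (its y); origin at its centre on the bench, its top 12 mm above that. A flat white outline, 56 mm (x) by 42 mm (y), centred over the origin, marks the transformer's place; soldered parts near the two ends rise up to 11 mm above its top, 44 mm or more from the centre along x
- multimeter: loose black hand-held multimeter lying beyond the work, 150 mm long (x) by 75 mm (y) by 34 mm high (45 mm at its dial grip); origin at the centre of its underside. To be left alone
There are look-alikes about, which are no part of the job. Leave any yellow look-alike of the jar_blue alone.

How it is judged (in metres and radians):
On the way, in this order (a step that is already met when the one before it is completed fails the run):
1. all three jars stand upright and released on the black mat (x of jar_red in the frame of mat between -0.12 and 0.12 m and y of jar_red in the frame of mat between -0.05 and 0.05 m and z of jar_red in the frame of mat between -0.002 and 0.01 m and angle between each of jar_red, jar_blue, jar_green's own z axis and vertical below 0.15 rad and linear speed of each of jar_red, jar_blue, jar_green below 0.02 m/s and angular speed of each of jar_red, jar_blue, jar_green below 0.2 rad/s and contact force between the fingers and jar_red below 0.1 N and x of jar_blue in the frame of mat between -0.12 and 0.12 m and y of jar_blue in the frame of mat between -0.05 and 0.05 m and z of jar_blue in the frame of mat between -0.002 and 0.01 m and contact force between the fingers and jar_blue below 0.1 N and x of jar_green in the frame of mat between -0.12 and 0.12 m and y of jar_green in the frame of mat between -0.05 and 0.05 m and z of jar_green in the frame of mat between -0.002 and 0.01 m and contact force between the fingers and jar_green below 0.1 N), for 0.2 s.
2. with the three jars still on the mat, the transformer sits released in the white outline on the board (horizontal distance between transformer and board below 0.01 m and z of transformer in the frame of board between 0.008 and 0.018 m and angle between transformer's own z axis and vertical below 0.1 rad and angle between the x axis of transformer and the x axis of board, either way round below 0.26 rad and linear speed of transformer below 0.02 m/s and angular speed of transformer below 0.2 rad/s and contact force between the fingers and transformer below 0.1 N and x of jar_red in the frame of mat between -0.12 and 0.12 m and y of jar_red in the frame of mat between -0.05 and 0.05 m and z of jar_red in the frame of mat between -0.002 and 0.01 m and angle between each of jar_red, jar_blue, jar_green's own z axis and vertical below 0.15 rad and x of jar_blue in the frame of mat between -0.12 and 0.12 m and y of jar_blue in the frame of mat between -0.05 and 0.05 m and z of jar_blue in the frame of mat between -0.002 and 0.01 m and x of jar_green in the frame of mat between -0.12 and 0.12 m and y of jar_green in the frame of mat between -0.05 and 0.05 m and z of jar_green in the frame of mat between -0.002 and 0.01 m), for 0.2 s.
At the end, for the whole second after the job is handed in: Each jar stands upright, released and at rest on the pad of its lid's colour, its centre within 12 mm of the pad's; the transformer stands upright, released and at rest on the board, within 10 mm of the middle of the white outline and its long side within 15 degrees of the board's (horizontal distance between transformer and board below 0.01 m and z of transformer in the frame of board between 0.008 and 0.018 m and angle between each of transformer, jar_red, jar_blue, jar_green's own z axis and vertical below 0.1 rad and angle between the x axis of transformer and the x axis of board, either way round below 0.26 rad and linear speed of each of transformer, jar_red, jar_blue, jar_green below 0.02 m/s and angular speed of each of transformer, jar_red, jar_blue, jar_green below 0.2 rad/s and contact force between the fingers and transformer below 0.1 N and horizontal distance between jar_red and pad_red below 0.012 m and z of jar_red in the frame of pad_red between -0.002 and 0.009 m and contact force between the fingers and jar_red below 0.1 N and horizontal distance between jar_blue and pad_blue below 0.012 m and z of jar_blue in the frame of pad_blue between -0.002 and 0.009 m and contact force between the fingers and jar_blue below 0.1 N and horizontal distance between jar_green and pad_green below 0.012 m and z of jar_green in the frame of pad_green between -0.002 and 0.009 m and contact force between the fingers and jar_green below 0.1 N); the robot touches nothing.
It fails at once if the red jar is tipped by more than 30 degrees (angle between jar_red's own z axis and vertical above 0.52 rad).
It fails at once if the blue jar is tipped by more than 30 degrees (angle between jar_blue's own z axis and vertical above 0.52 rad).
It fails at once if the green jar is tipped by more than 30 degrees (angle between jar_green's own z axis and vertical above 0.52 rad).
It fails at once if the multimeter is moved by more than 20 mm (distance of multimeter from where it was at the start of the episode above 0.02 m).
It also fails if it takes over 144 s, if anything falls off the work surface, if the arm or the gripper's body presses on something with over 40 N, if the wrist force passes 120 N, or if a joint passes its speed limit or range.

## Working session

There is one attempt and no reset: what is moved stays moved. The work goes in short steps, Python scripts to look and compute and a shell command to move; the robot and the scene stay as the last step left them, time stands still between calls to the robot, and variables do not carry over. Pictures are saved under pics/ and viewed, at most 14 in all, crops included, and the job is handed in when it is done.

```bash
mkdir -p pics; ls; python3 - <<'E'
from rig import env
import cv2
s=env.sense(); print({k:s[k] for k in('time_s','position','orientation','finger_gap')}, env.tcp_to_grasp)
for n in('top','scene'):
    c=env.camera(n); cv2.imwrite(f'pics/{n}0.png',c['img']); print(n,c['fx'],c['fy'],c['cx'],c['cy'],c['T'])
E
```

```text
pics
{'time_s': 0.0, 'position': array([145.88753568, 529.77039308, 230.37016351]), 'orientation': array([ 9.73902292e-04,  9.90974898e-01, -1.34043996e-01, -9.71246379e-05]), 'finger_gap': 85.3859961628484} 18.700000000000003
top 528.5664557137252 528.5664557137252 317.5710545601797 242.69627387587295 [[-1.55311064e-01 -9.61623195e-01  2.26184225e-01  3.32922785e+02]
 [-9.87851229e-01  1.49947383e-01 -4.08133871e-02  8.93538823e+00]
 [ 5.33136721e-03 -2.29775135e-01 -9.73229143e-01  9.60738798e+02]
 [ 0.00000000e+00  0.00000000e+00  0.00000000e+00  1.00000000e+00]]
scene 501.5107805760395 501.5107805760395 320.99789961095496 236.72772793039883 [[-7.35858034e-01  4.35571016e-01 -5.18450426e-01  9.82900276e+02]
 [ 6.77131124e-01  4.70481827e-01 -5.65809412e-01  4.85685771e+02]
 [-2.52867730e-03 -7.67414321e-01 -6.41146524e-01  6.29820510e+02]
 [ 0.00000000e+00  0.00000000e+00  0.00000000e+00  1.00000000e+00]]
```

View pics/top0.png

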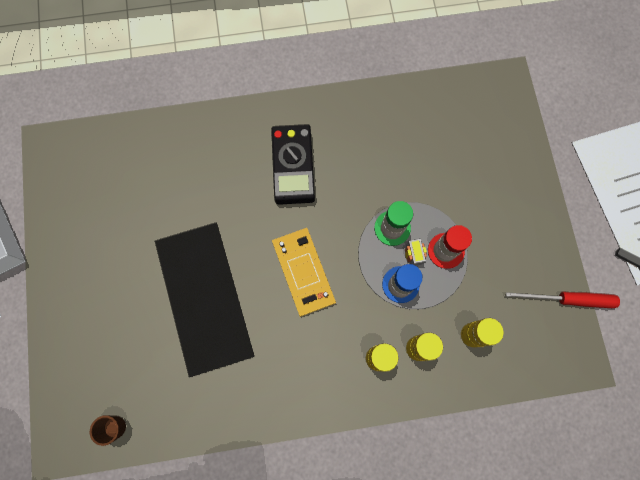

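View pics/scene0.png

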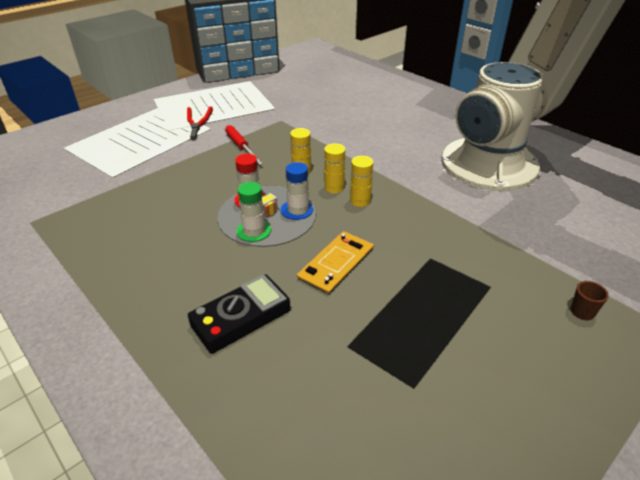

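Taken for what I want:
- **Lids:** red (458,238), blue (408,278), green (400,213). The yellow-capped cylinders at (384,358), (429,347) and (488,332) are look-alikes.
- **Transformer:** (417,251), with its yellow label.
- **Mat, board, multimeter:** about (204,299), (303,271) and (293,163).

Next I rectify and measure.

```bash
cat > h.py <<'E'
import numpy as np, cv2
from rig import env
from scipy.optimize import least_squares
def ray(c,px,z):
    p=np.atleast_2d(px).astype(float); d=np.c_[(p[:,0]-c['cx'])/c['fx'],(p[:,1]-c['cy'])/c['fy'],np.ones(len(p))]@c['T'][:3,:3].T
    o=c['T'][:3,3]; return (o+d*((z-o[2])/d[:,2])[:,None])[:,:2]
def proj(c,P):
    q=(np.atleast_2d(P)-c['T'][:3,3])@c['T'][:3,:3]; return np.c_[c['fx']*q[:,0]/q[:,2]+c['cx'],c['fy']*q[:,1]/q[:,2]+c['cy']]
def mask(img,name):
    h=cv2.cvtColor(img,cv2.COLOR_BGR2HSV); H,S,V=cv2.split(h)
    r={'red':(H<8)|(H>172),'green':(H>45)&(H<85),'blue':(H>100)&(H<130),'ochre':(H>12)&(H<26)}[name]
    return (r&(S>110)&(V>50)).astype(np.uint8)
def blob(m,near):
    n,l,st,ce=cv2.connectedComponentsWithStats(m)
    k=[i for i in range(1,n) if st[i,4]>30]; i=min(k,key=lambda i:np.hypot(*(ce[i]-near))); return (l==i).astype(np.uint8)
def cyl(c,x,y,z0,z1,r):
    t=np.linspace(0,2*np.pi,60); P=np.r_[np.c_[x+r*np.cos(t),y+r*np.sin(t),0*t+z0],np.c_[x+r*np.cos(t),y+r*np.sin(t),0*t+z1]]
    return proj(c,P)
def rectify(c,x0,x1,y0,y1,z,s=2):  # image: up=+x, left=+y
    W=[(x1,y1),(x1,y0),(x0,y0),(x0,y1)]; src=proj(c,[(a,b,z) for a,b in W]).astype(np.float32)
    w,h=int((y1-y0)*s),int((x1-x0)*s); dst=np.float32([(0,0),(w,0),(w,h),(0,h)])
    return cv2.warpPerspective(c['img'],cv2.getPerspectiveTransform(src,dst),(w,h),flags=cv2.INTER_CUBIC)
E
python3 - <<'E'
from h import *
c=env.camera('top')
for n,p in(('red',(458,238)),('green',(400,213)),('blue',(408,278)),):
    print(n,ray(c,[p],107))
print('trafo',ray(c,[(417,251)],38),'tray',ray(c,[(412,256)],4))
for p in((303,271),):print('board',ray(c,[p],12))
print('board corners',ray(c,[(273,238),(306,229),(336,304),(302,315)],12).round(1).tolist())
print('outline',ray(c,[(288,256),(310,249),(319,283),(298,291)],12).round(1).tolist())
print('mat',ray(c,[(155,240),(217,224),(254,356),(190,376)],3).round(1).tolist())
print('meter',ray(c,[(272,126),(311,125),(315,200),(276,203)],34).round(1).tolist())
print('yellow',ray(c,[(384,358),(429,347),(488,332)],100).round(0).tolist())
a=rectify(c,330,530,-270,-70,107,4); cv2.imwrite('pics/r107.png',a[:600] if 0 else cv2.resize(a,(590,590)))
a=rectify(c,330,530,-270,-70,7,4); b=cv2.resize(a,(590,590)); cv2.imwrite('pics/r7.png',b)
E
```

```text
red [[ 503.24011462 -259.21669912]]
green [[ 560.69924809 -171.95032433]]
blue [[ 449.94973168 -163.77483807]]
trafo [[ 504.8888957  -203.14392355]] tray [[ 503.35878503 -199.92992773]]
board [[505.18786034   3.59167999]]
board corners [[574.9, 49.1], [582.5, -13.7], [436.6, -46.0], [426.6, 17.2]]
outline [[537.0, 26.6], [543.8, -15.2], [478.9, -21.8], [470.4, 18.0]]
mat [[607.2, 266.9], [620.2, 149.5], [369.2, 112.0], [352.5, 227.3]]
meter [[786.7, 20.2], [777.4, -53.3], [628.6, -37.8], [633.9, 33.8]]
yellow [[330.0, -102.0], [336.0, -177.0], [345.0, -276.0]]
```

```bash
cat > fit.py <<'E'
from h import *
from scipy.optimize import minimize
S=6
def fill(shape,pts,o):
    m=np.zeros(shape,np.uint8); cv2.fillConvexPoly(m,cv2.convexHull(np.round((pts-o+.5)*S-.5).astype(np.int32)),1); return m
def fit(c,name,jar,pad,top=107):
    pp=proj(c,[[*jar,top],[*pad,7]]); o=np.floor(pp.min(0)-45); e=np.ceil(pp.max(0)+45)
    o=np.maximum(o,0);x0,y0,x1,y1=*o.astype(int),*e.astype(int)
    m=mask(cv2.resize(c['img'][y0:y1,x0:x1],None,fx=S,fy=S,interpolation=cv2.INTER_CUBIC),name)
    def cost(v):
        P=fill(m.shape,cyl(c,v[0],v[1],5,7,34),o); J=fill(m.shape,cyl(c,v[2],v[3],top-100,top,22),o); L=fill(m.shape,cyl(c,v[2],v[3],top-v[4],top,22),o)
        return ((P&(1-J)|L)!=m).sum()/S/S
    v0=np.r_[pad,jar,18]; sim=np.vstack([v0]+[v0+d for d in np.eye(5)*6])
    r=minimize(cost,v0,method='Nelder-Mead',options=dict(initial_simplex=sim,maxiter=400,xatol=.05,fatol=.02))
    return r.x.round(1),round(r.fun,1)
E
python3 - <<'E'
from fit import *
J={'red':(503,-259),'green':(557,-172),'blue':(450,-164)}
res={}
for cam in('top','scene'):
    c=env.camera(cam)
    P=[]
    for n,j in J.items():
        v,f=fit(c,n,j,j); print(cam,n,'pad',v[:2],'jar',v[2:4],'lid',v[4],'err',f); P.append(v[:2])
    P=np.array(P); ce=P.mean(0); print('centre',ce.round(1),np.hypot(*(P-ce).T).round(1),[np.degrees(np.arctan2(*(p-ce)[::-1])).round(1) for p in P])
    for n,z,near in(('ochre',12,(505,3)),):
        m=blob(mask(c['img'],n),proj(c,[[*near,z]])[0]); pts=ray(c,cv2.findContours(m,0,2)[0][0][:,0],z).astype(np.float32); print('board',cv2.minAreaRect(pts))
    h=cv2.cvtColor(c['img'],cv2.COLOR_BGR2HSV); m=blob((h[...,2]<45).astype(np.uint8),proj(c,[[487,188,3]])[0]); print('mat',cv2.minAreaRect(ray(c,cv2.findContours(m,0,2)[0][0][:,0],3).astype(np.float32)))
c=env.camera('top'); a=rectify(c,470,540,-240,-170,38,8); cv2.imwrite('pics/tr.png',a)
E
```

```text
top red pad [ 504.2 -263.8] jar [ 505.3 -262.2] lid 22.3 err 67.0
top green pad [ 562.3 -173.8] jar [ 561.3 -172. ] lid 15.2 err 81.2
top blue pad [ 455.1 -168.7] jar [ 452.4 -166.2] lid 16.9 err 60.4
centre [ 507.2 -202.1] [61.8 61.9 61.9] [np.float64(-92.8), np.float64(27.2), np.float64(147.3)]
board ((506.2412414550781, 3.4819908142089844), (52.33705139160156, 39.40653991699219), 11.86322021484375)
mat ((486.9547424316406, 189.80178833007812), (257.2607421875, 118.51107788085938), 8.661867141723633)
scene red pad [ 502.5 -269.9] jar [ 507.3 -255.5] lid 19.2 err 434.1
scene green pad [ 561.7 -171.8] jar [ 561.3 -171.3] lid 21.1 err 74.5
scene blue pad [ 454.8 -166.8] jar [ 452.4 -163.7] lid 19.6 err 70.4
centre [ 506.3 -202.8] [67.2 63.5 62.9] [np.float64(-93.3), np.float64(29.3), np.float64(145.0)]
board ((507.6868896484375, 6.615478515625), (157.575439453125, 74.76675415039062), 12.096110343933105)
mat ((489.076171875, 193.4337158203125), (257.0406799316406, 116.79375457763672), 8.636513710021973)
```

View pics/tr.png

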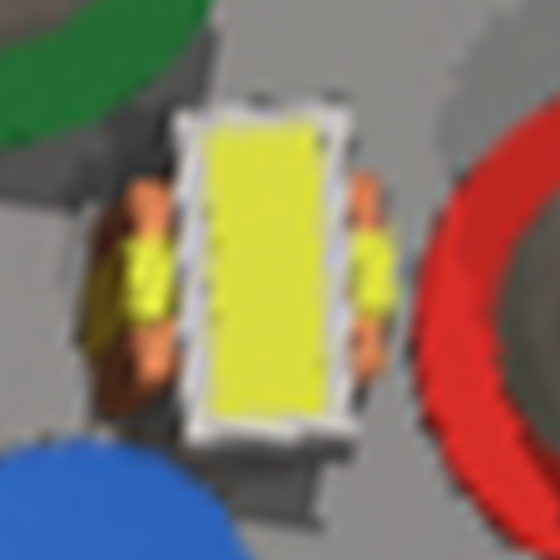

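The close crop shows the transformer: steel core 42 x 22 mm in the rectified view, coil across y. Its centre is about (506,-203), with the long side about 2° off world x. The red and green pads and the blue lid are around it, as described. The pad fits give radii of 61.8–61.9 mm at 120° spacing, which agrees with the stated 62 mm. Next I square up the tool and travel over the tray.

```bash
python3 -m creep '[{"linear":[0,0,0],"rot":[0,0,-7.7],"gripper":8.5},{"linear":[0,0,0],"rot":[0,0,-7.7],"gripper":8.5},{"linear":[2,4,0],"rot":[0,0,0],"gripper":8.5},{"linear":[2,4,0],"rot":[0,0,0],"gripper":8.5},{"linear":[2,4,0],"rot":[0,0,0],"gripper":8.5},{"linear":[2,4,0],"rot":[0,0,0],"gripper":8.5},{"linear":[2,4,0],"rot":[0,0,0],"gripper":8.5},{"linear":[2,4,0],"rot":[0,0,0],"gripper":8.5},{"linear":[2,4,0],"rot":[0,0,0],"gripper":8.5},{"linear":[2,4,0],"rot":[0,0,0],"gripper":8.5}]'
python3 -m creep '[{"linear":[2,4,-0.4],"rot":[0,0,0],"gripper":7},{"linear":[2,4,-0.4],"rot":[0,0,0],"gripper":7},{"linear":[2,4,-0.4],"rot":[0,0,0],"gripper":7},{"linear":[2,4,-0.4],"rot":[0,0,0],"gripper":7},{"linear":[2,4,-0.4],"rot":[0,0,0],"gripper":7},{"linear":[2,4,-0.4],"rot":[0,0,0],"gripper":7},{"linear":[2,4,-0.4],"rot":[0,0,0],"gripper":7},{"linear":[2,4,-0.2],"rot":[0,0,0],"gripper":7},{"linear":[2,4,0],"rot":[0,0,0],"gripper":7},{"linear":[0,1,0],"rot":[0,0,0],"gripper":7}]'
```

```text
time_s: 1.55
position: [306.4, 208.9, 231.5]
orientation: [-0.0, 1.0, 0.0, 0.0]
contact_force: [1.0, 0.0, 0.8]
finger_gap: 85.3
grip_force: 0.0
time_s: 2.8
position: [486.5, -161.7, 260.2]
orientation: [0.0, 1.0, -0.001, -0.001]
contact_force: [0.5, 1.0, -0.5]
finger_gap: 69.9
grip_force: 0.0
```

```bash
python3 - <<'E'
from h import *
c=env.camera('wrist'); cv2.imwrite('pics/w1.png',c['img']); print(c['fx'],c['cx'],c['cy'],c['T'].round(3).tolist())
print(env.sense()['position'])
E
```

```text
371.64829954431775 318.70542571908146 237.1501064729251 [[-0.003, -0.953, -0.304, 565.041], [-1.0, 0.003, 0.002, -162.075], [-0.001, 0.304, -0.953, 403.427], [0.0, 0.0, 0.0, 1.0]]
[ 486.0020558  -161.61860683  260.56921792]
```

View pics/w1.png

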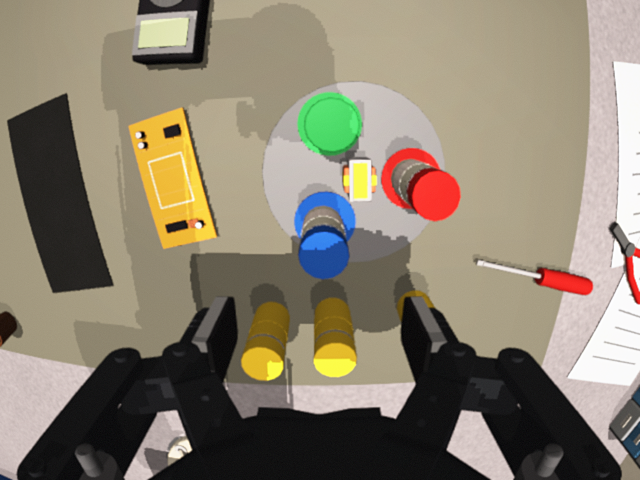

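The wrist view confirms the identities: green lid (330,123), red (435,195), blue (323,253), transformer (359,180), outline centre (171,181). I'll refit here with the fisheye model as a third opinion.

```bash
cat >> h.py <<'E'
_cam=env.camera
def cam(n):
    c=_cam(n); c['fish']=n=='wrist'; return c
_p=proj
def proj(c,P):
    if not c.get('fish'): return _p(c,P)
    q=(np.atleast_2d(P)-c['T'][:3,3])@c['T'][:3,:3]; r=np.hypot(q[:,0],q[:,1]); k=c['fx']*np.arctan2(r,q[:,2])/np.maximum(r,1e-9)
    return np.c_[q[:,0]*k+c['cx'],q[:,1]*k+c['cy']]
_r=ray
def ray(c,px,z):
    if not c.get('fish'): return _r(c,px,z)
    d=(np.atleast_2d(px).astype(float)-(c['cx'],c['cy']))/c['fx']; t=np.hypot(*d.T); k=np.tan(t)/np.maximum(t,1e-9)
    return _r(c,d*k[:,None]*(c['fx'],c['fy'])+(c['cx'],c['cy']),z)
E
python3 - <<'E'
from fit import *
import h
c=h.cam('wrist')
J={'red':(504,-262),'green':(561,-172),'blue':(453,-166)}; P=[]
for n,j in J.items():
    v,f=fit(c,n,j,j); print(n,'pad',v[:2],'jar',v[2:4],'lid',v[4],'err',f); P.append(v[:2])
P=np.array(P); ce=P.mean(0); print('centre',ce.round(1),np.hypot(*(P-ce).T).round(1),[np.degrees(np.arctan2(*(p-ce)[::-1])).round(1) for p in P])
m=h.blob(h.mask(c['img'],'ochre'),(171,181)); 
o=h.ray(c,[(148,163),(181,153),(194,199),(161,208)],12); print('outline',o.round(1).tolist(),o.mean(0).round(1))
hs=cv2.cvtColor(c['img'],cv2.COLOR_BGR2HSV)
y=h.blob(((hs[...,0]>24)&(hs[...,0]<34)&(hs[...,1]>120)).astype(np.uint8),(360,180)); pts=h.ray(c,cv2.findContours(y,0,2)[0][0][:,0],38).astype(np.float32); print('label',cv2.minAreaRect(pts))
print('mat',h.ray(c,[(67,94),(112,286),(53,292),(8,121)],3).round(1).tolist())
E
```

```text
red pad [ 505.9 -263.4] jar [ 506.3 -261. ] lid 19.5 err 160.6
green pad [ 563.4 -172.8] jar [ 563.7 -168.9] lid 13.8 err 79.6
blue pad [ 456.2 -168. ] jar [ 453.7 -165.6] lid 17.8 err 171.8
centre [ 508.5 -201.4] [62.1 61.9 62.1] [np.float64(-92.4), np.float64(27.5), np.float64(147.4)]
outline [[528.1, 31.3], [536.9, -10.7], [484.7, -22.4], [475.3, 19.8]] [506.3   4.5]
label ((507.3592224121094, -202.9131622314453), (34.52888488769531, 12.164849281311035), 0.9353944659233093)
mat [[624.2, 150.5], [369.0, 115.1], [353.1, 230.1], [606.5, 267.6]]
```

```bash
python3 -m creep '[{"linear":[3.8,0.5,0],"rot":[0,0,0],"gripper":7},{"linear":[3.8,0.4,0],"rot":[0,0,0],"gripper":7},{"linear":[0,0,5],"rot":[0,0,0],"gripper":7},{"linear":[0,0,5],"rot":[0,0,0],"gripper":7},{"linear":[0,0,5],"rot":[0,0,0],"gripper":7},{"linear":[0,0,3],"rot":[0,0,0],"gripper":7},{"linear":[0,0,2],"rot":[0,0,0],"gripper":7},{"linear":[0,0,0],"rot":[0,0,0],"gripper":4},{"linear":[0,0,0],"rot":[0,0,0],"gripper":4},{"linear":[0,0,0],"rot":[0,0,0],"gripper":4}]'
python3 -m creep '[{"linear":[0,0,0],"rot":[0,0,0],"gripper":4},{"linear":[0,0,0],"rot":[0,0,0],"gripper":4},{"linear":[0,0,0],"rot":[0,0,0],"gripper":4}]'
```

```text
time_s: 4.15
position: [562.5, -168.4, 62.3]
orientation: [-0.0, 1.0, 0.0, 0.001]
contact_force: [0.3, -0.6, -1.4]
finger_gap: 43.0
grip_force: 60.1
time_s: 4.53
position: [562.6, -168.5, 62.1]
orientation: [-0.0, 1.0, 0.0, 0.001]
contact_force: [-0.7, 3.1, 5.3]
finger_gap: 43.6
grip_force: 60.2
```

```bash
python3 -m creep '[{"linear":[0,0,-2],"rot":[0,0,0],"gripper":4},{"linear":[0,0,-3.5],"rot":[0,0,0],"gripper":4},{"linear":[0,0,-3.5],"rot":[0,0,0],"gripper":4},{"linear":[0,0,-3.5],"rot":[0,0,0],"gripper":4},{"linear":[0,-2.5,0],"rot":[0,0,0],"gripper":4},{"linear":[0.1,-4,0],"rot":[0,0,0],"gripper":4},{"linear":[0.1,-4,0],"rot":[0,0,0],"gripper":4},{"linear":[0.1,-4,0],"rot":[0,0,0],"gripper":4},{"linear":[0.1,-4,0],"rot":[0,0,0],"gripper":4},{"linear":[0.1,-4,0],"rot":[0,0,0],"gripper":4}]'
python3 -m creep '[{"linear":[0,-4,0],"rot":[0,0,0],"gripper":4},{"linear":[0,-4,0],"rot":[0,0,0],"gripper":4},{"linear":[0,-4,0],"rot":[0,0,0],"gripper":4},{"linear":[0,-2.6,0],"rot":[0,0,0],"gripper":4},{"linear":[0,0,0],"rot":[0,0,0],"gripper":4},{"linear":[0,0,3.5],"rot":[0,0,0],"gripper":4},{"linear":[0,0,3.5],"rot":[0,0,0],"gripper":4},{"linear":[0,0,3],"rot":[0,0,0],"gripper":4},{"linear":[0,0,1.5],"rot":[0,0,0],"gripper":4},{"linear":[0,0,0],"rot":[0,0,0],"gripper":4}]'
```

```text
time_s: 5.78
position: [566.6, 57.1, 185.6]
orientation: [0.0, 1.0, -0.0, -0.001]
contact_force: [1.2, -0.5, -3.1]
finger_gap: 42.7
grip_force: 60.9
time_s: 7.02
position: [566.7, 201.3, 70.5]
orientation: [0.001, 1.0, -0.0, -0.001]
contact_force: [-0.3, -0.8, -1.6]
finger_gap: 43.3
grip_force: 61.1
```

Lower the last ~1.25 cm slowly, release, go up.

```bash
python3 -m creep '[{"linear":[0,0,0.8],"rot":[0,0,0],"gripper":4},{"linear":[0,0,0.3],"rot":[0,0,0],"gripper":4},{"linear":[0,0,0.1],"rot":[0,0,0],"gripper":4},{"linear":[0,0,0],"rot":[0,0,0],"gripper":4}]'
python3 -m creep '[{"linear":[0,0,0],"rot":[0,0,0],"gripper":7},{"linear":[0,0,0],"rot":[0,0,0],"gripper":7},{"linear":[0,0,0],"rot":[0,0,0],"gripper":7},{"linear":[0,0,0],"rot":[0,0,0],"gripper":7},{"linear":[0,0,-2.5],"rot":[0,0,0],"gripper":7},{"linear":[0,0,-3.5],"rot":[0,0,0],"gripper":7},{"linear":[0,0,-3.5],"rot":[0,0,0],"gripper":7},{"linear":[0,0,-3.5],"rot":[0,0,0],"gripper":7},{"linear":[0,0,-3.5],"rot":[0,0,0],"gripper":7}]'
```

```text
time_s: 7.52
position: [567.2, 202.4, 59.6]
orientation: [-0.0, 1.0, 0.0, 0.0]
contact_force: [-0.1, 0.2, -1.5]
finger_gap: 43.1
grip_force: 61.1
time_s: 8.65
position: [566.9, 202.1, 225.5]
orientation: [-0.0, 1.0, 0.0, 0.0]
contact_force: [0.8, 0.2, -0.6]
finger_gap: 70.0
grip_force: 0.0
```

```bash
python3 -m creep '[{"linear":[-0.6,4.4,0],"rot":[0,0,0],"gripper":7},{"linear":[-0.6,4.4,0],"rot":[0,0,0],"gripper":7},{"linear":[-0.6,4.4,0],"rot":[0,0,0],"gripper":7},{"linear":[-0.6,4.4,0],"rot":[0,0,0],"gripper":7},{"linear":[-0.6,4.4,0],"rot":[0,0,0],"gripper":7},{"linear":[-0.6,4.4,0],"rot":[0,0,0],"gripper":7},{"linear":[-0.6,4.4,0],"rot":[0,0,0],"gripper":7},{"linear":[-0.6,4.4,0],"rot":[0,0,0],"gripper":7},{"linear":[-0.6,4.4,0],"rot":[0,0,0],"gripper":7},{"linear":[-0.6,4.4,0],"rot":[0,0,0],"gripper":7}]'
python3 -m creep '[{"linear":[-0.1,2.4,0],"rot":[0,0,0],"gripper":7},{"linear":[0,0,3.5],"rot":[0,0,0],"gripper":7},{"linear":[0,0,4.5],"rot":[0,0,0],"gripper":7},{"linear":[0,0,4.5],"rot":[0,0,0],"gripper":7},{"linear":[0,0,2.5],"rot":[0,0,0],"gripper":7},{"linear":[0,0,1.3],"rot":[0,0,0],"gripper":7},{"linear":[0,0,0],"rot":[0,0,0],"gripper":7}]'
```

```text
time_s: 9.9
position: [506.7, -239.1, 224.4]
orientation: [0.0, 1.0, 0.0, 0.0]
contact_force: [0.4, 0.1, 0.9]
finger_gap: 69.9
grip_force: 0.0
time_s: 10.78
position: [505.9, -261.7, 61.1]
orientation: [-0.0, 1.0, 0.0, -0.0]
contact_force: [-0.2, 0.4, 0.8]
finger_gap: 70.2
grip_force: 0.0
```

```bash
python3 -m creep '[{"linear":[0,0,0],"rot":[0,0,0],"gripper":4},{"linear":[0,0,0],"rot":[0,0,0],"gripper":4},{"linear":[0,0,0],"rot":[0,0,0],"gripper":4},{"linear":[0,0,0],"rot":[0,0,0],"gripper":4},{"linear":[0,0,0],"rot":[0,0,0],"gripper":4},{"linear":[0,0,0],"rot":[0,0,0],"gripper":4}]'
python3 -m creep '[{"linear":[0,0,-2],"rot":[0,0,0],"gripper":4},{"linear":[0,0,-3.5],"rot":[0,0,0],"gripper":4},{"linear":[0,0,-3.5],"rot":[0,0,0],"gripper":4},{"linear":[0,0,-3.5],"rot":[0,0,0],"gripper":4},{"linear":[0,-2.2,0],"rot":[0,0,0],"gripper":4},{"linear":[-0.3,-4,0],"rot":[0,0,0],"gripper":4},{"linear":[-0.3,-4,0],"rot":[0,0,0],"gripper":4},{"linear":[-0.3,-4,0],"rot":[0,0,0],"gripper":4},{"linear":[-0.3,-4,0],"rot":[0,0,0],"gripper":4},{"linear":[-0.3,-4,0],"rot":[0,0,0],"gripper":4}]'
python3 -m creep '[{"linear":[-0.3,-4,0],"rot":[0,0,0],"gripper":4},{"linear":[0,-4,0],"rot":[0,0,0],"gripper":4},{"linear":[0,-4,0],"rot":[0,0,0],"gripper":4},{"linear":[0,-4,0],"rot":[0,0,0],"gripper":4},{"linear":[0,-4,0],"rot":[0,0,0],"gripper":4},{"linear":[0,-3,0],"rot":[0,0,0],"gripper":4},{"linear":[0,0,0],"rot":[0,0,0],"gripper":4}]'
```

```text
time_s: 11.52
position: [507.1, -262.0, 62.9]
orientation: [0.0, 1.0, 0.0, 0.001]
contact_force: [0.5, 2.0, 6.6]
finger_gap: 42.8
grip_force: 60.2
time_s: 12.78
position: [490.5, -38.5, 186.2]
orientation: [-0.0, 1.0, -0.0, -0.0]
contact_force: [0.8, 0.9, -1.5]
finger_gap: 43.0
grip_force: 61.1
time_s: 13.65
position: [487.6, 191.9, 185.8]
orientation: [-0.0, 1.0, 0.001, -0.0]
contact_force: [0.4, -0.9, -1.4]
finger_gap: 42.5
grip_force: 61.2
```

```bash
python3 -m creep '[{"linear":[0,0,3.5],"rot":[0,0,0],"gripper":4},{"linear":[0,0,3.5],"rot":[0,0,0],"gripper":4},{"linear":[0,0,3],"rot":[0,0,0],"gripper":4},{"linear":[0,0,1.5],"rot":[0,0,0],"gripper":4},{"linear":[0,0,0.8],"rot":[0,0,0],"gripper":4},{"linear":[0,0,0.3],"rot":[0,0,0],"gripper":4},{"linear":[0,0,0.2],"rot":[0,0,0],"gripper":4},{"linear":[0,0,0],"rot":[0,0,0],"gripper":4}]'
python3 -m creep '[{"linear":[0,0,0],"rot":[0,0,0],"gripper":7},{"linear":[0,0,0],"rot":[0,0,0],"gripper":7},{"linear":[0,0,0],"rot":[0,0,0],"gripper":7},{"linear":[0,0,0],"rot":[0,0,0],"gripper":7},{"linear":[0,0,-2.5],"rot":[0,0,0],"gripper":7},{"linear":[0,0,-3.5],"rot":[0,0,0],"gripper":7},{"linear":[0,0,-3.5],"rot":[0,0,0],"gripper":7},{"linear":[0,0,-3.5],"rot":[0,0,0],"gripper":7},{"linear":[0,0,-3.5],"rot":[0,0,0],"gripper":7}]'
```

```text
time_s: 14.65
position: [488.5, 190.6, 59.0]
orientation: [-0.0, 1.0, 0.0, 0.001]
contact_force: [0.1, 1.0, -0.9]
finger_gap: 42.5
grip_force: 61.3
time_s: 15.78
position: [487.9, 190.2, 224.5]
orientation: [-0.0, 1.0, -0.0, 0.0]
contact_force: [0.8, 0.6, -0.2]
finger_gap: 69.9
grip_force: 0.0
```

```bash
python3 -m creep '[{"linear":[-0.5,4,0],"rot":[0,0,0],"gripper":7},{"linear":[-0.5,4,0],"rot":[0,0,0],"gripper":7},{"linear":[-0.5,4,0],"rot":[0,0,0],"gripper":7},{"linear":[-0.5,4,0],"rot":[0,0,0],"gripper":7},{"linear":[-0.5,4,0],"rot":[0,0,0],"gripper":7},{"linear":[-0.5,4,0],"rot":[0,0,0],"gripper":7},{"linear":[-0.5,4,0],"rot":[0,0,0],"gripper":7},{"linear":[0,4,0],"rot":[0,0,0],"gripper":7},{"linear":[0,3.7,0],"rot":[0,0,0],"gripper":7},{"linear":[0,0,0],"rot":[0,0,0],"gripper":7}]'
python3 -m creep '[{"linear":[0,0,3.5],"rot":[0,0,0],"gripper":7},{"linear":[0,0,4.5],"rot":[0,0,0],"gripper":7},{"linear":[0,0,4.5],"rot":[0,0,0],"gripper":7},{"linear":[0,0,2.5],"rot":[0,0,0],"gripper":7},{"linear":[0,0,1.3],"rot":[0,0,0],"gripper":7},{"linear":[0,0,0],"rot":[0,0,0],"gripper":4},{"linear":[0,0,0],"rot":[0,0,0],"gripper":4},{"linear":[0,0,0],"rot":[0,0,0],"gripper":4},{"linear":[0,0,0],"rot":[0,0,0],"gripper":4},{"linear":[0,0,0],"rot":[0,0,0],"gripper":4}]'
```

```text
time_s: 17.02
position: [452.7, -168.6, 223.0]
orientation: [0.0, 1.0, -0.002, -0.0]
contact_force: [0.1, 0.5, -0.6]
finger_gap: 70.0
grip_force: 0.0
time_s: 18.27
position: [453.9, -166.7, 61.3]
orientation: [0.0, 1.0, 0.0, 0.001]
contact_force: [-0.2, 2.1, 5.6]
finger_gap: 42.8
grip_force: 61.3
```

```bash
python3 -m creep '[{"linear":[0,0,-2],"rot":[0,0,0],"gripper":4},{"linear":[0,0,-3.5],"rot":[0,0,0],"gripper":4},{"linear":[0,0,-3.5],"rot":[0,0,0],"gripper":4},{"linear":[0,0,-3.5],"rot":[0,0,0],"gripper":4},{"linear":[-0.5,-2.5,0],"rot":[0,0,0],"gripper":4},{"linear":[-0.5,-4,0],"rot":[0,0,0],"gripper":4},{"linear":[-0.5,-4,0],"rot":[0,0,0],"gripper":4},{"linear":[-0.5,-4,0],"rot":[0,0,0],"gripper":4},{"linear":[-0.5,-4,0],"rot":[0,0,0],"gripper":4},{"linear":[-0.5,-4,0],"rot":[0,0,0],"gripper":4}]'
python3 -m creep '[{"linear":[-0.5,-4,0],"rot":[0,0,0],"gripper":4},{"linear":[-0.5,-4,0],"rot":[0,0,0],"gripper":4},{"linear":[-0.5,-4,0],"rot":[0,0,0],"gripper":4},{"linear":[0,0,0],"rot":[0,0,0],"gripper":4},{"linear":[0,0,0],"rot":[0,0,0],"gripper":4}]'
```

```text
time_s: 19.52
position: [422.3, 59.3, 184.9]
orientation: [0.0, 1.0, -0.0, -0.0]
contact_force: [0.7, -0.4, -0.9]
finger_gap: 43.0
grip_force: 61.2
time_s: 20.15
position: [407.7, 177.9, 184.9]
orientation: [0.0, 1.0, 0.0, -0.0]
contact_force: [0.7, -0.5, -1.9]
finger_gap: 43.2
grip_force: 61.3
```

```bash
python3 -m creep '[{"linear":[0,0,3.5],"rot":[0,0,0],"gripper":4},{"linear":[0,0,3.5],"rot":[0,0,0],"gripper":4},{"linear":[0,0,3],"rot":[0,0,0],"gripper":4},{"linear":[0,0,1.5],"rot":[0,0,0],"gripper":4},{"linear":[0,0,0.8],"rot":[0,0,0],"gripper":4},{"linear":[0,0,0.3],"rot":[0,0,0],"gripper":4},{"linear":[0,0,0.2],"rot":[0,0,0],"gripper":4},{"linear":[0,0,0],"rot":[0,0,0],"gripper":4}]'
```

```text
time_s: 21.15
position: [408.3, 178.4, 57.7]
orientation: [-0.0, 1.0, -0.0, 0.0]
contact_force: [0.7, 0.3, -1.7]
finger_gap: 42.8
grip_force: 61.4
```

Release, rise, and wait a moment, then check the mat and remeasure the transformer.

```bash
python3 -m creep '[{"linear":[0,0,0],"rot":[0,0,0],"gripper":7},{"linear":[0,0,0],"rot":[0,0,0],"gripper":7},{"linear":[0,0,0],"rot":[0,0,0],"gripper":7},{"linear":[0,0,0],"rot":[0,0,0],"gripper":7},{"linear":[0,0,-2.5],"rot":[0,0,0],"gripper":7},{"linear":[0,0,-3.5],"rot":[0,0,0],"gripper":7},{"linear":[0,0,-3.5],"rot":[0,0,0],"gripper":7},{"linear":[0,0,-3.5],"rot":[0,0,0],"gripper":7},{"linear":[0,0,-3.5],"rot":[0,0,0],"gripper":7},{"linear":[0,0,-3.5],"rot":[0,0,0],"gripper":7}]'
python3 -m creep '[{"linear":[0,4,0],"rot":[0,0,0],"gripper":6.5},{"linear":[0,4,0],"rot":[0,0,0],"gripper":6.5},{"linear":[0,4,0],"rot":[0,0,0],"gripper":6.5},{"linear":[0,4,0],"rot":[0,0,0],"gripper":6.5},{"linear":[0,4,0],"rot":[0,0,0],"gripper":6.5},{"linear":[0,4,0],"rot":[0,0,0],"gripper":6.5},{"linear":[0,4,0],"rot":[0,0,0],"gripper":6.5},{"linear":[0,4,0],"rot":[0,0,0],"gripper":6.5},{"linear":[0,4,0],"rot":[0,0,0],"gripper":6.5},{"linear":[0,0,0],"rot":[0,0,0],"gripper":6.5}]'
python3 - <<'E'
from h import *
c=cam('wrist'); cv2.imwrite('pics/w2.png',c['img']); cv2.imwrite('pics/top2.png',cam('top')['img'])
E
```

```text
time_s: 22.4
position: [407.9, 178.1, 258.5]
orientation: [-0.0, 1.0, -0.0, 0.0]
contact_force: [-0.0, 0.6, -0.1]
finger_gap: 70.4
grip_force: 0.0
time_s: 23.65
position: [407.6, -183.7, 256.9]
orientation: [0.0, 1.0, -0.002, -0.001]
contact_force: [1.0, 0.2, -0.4]
finger_gap: 64.8
grip_force: 0.0
```

View pics/w2.png

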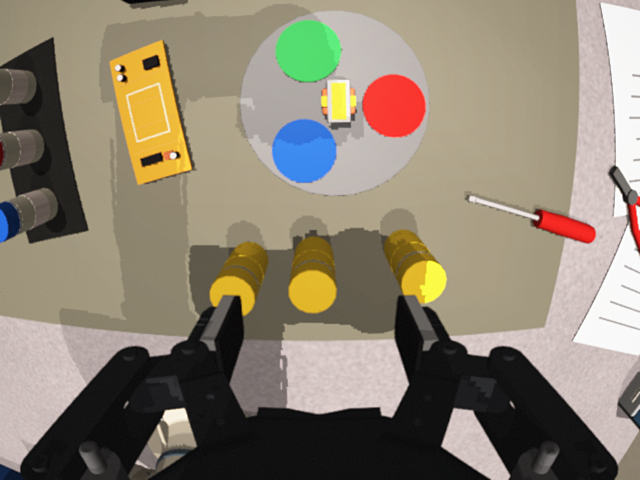

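View pics/top2.png

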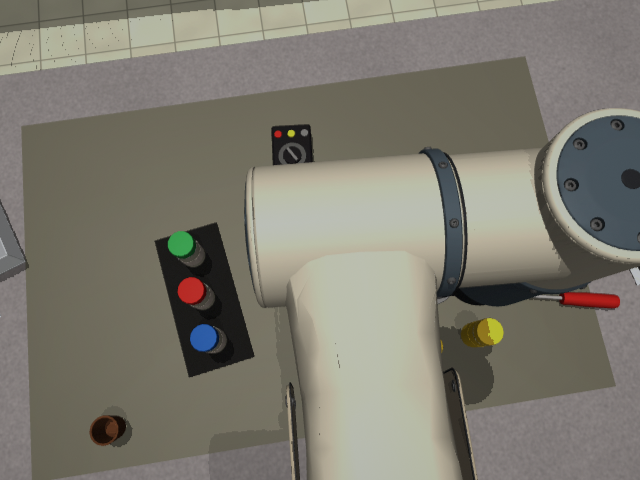

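All three jars stand on the mat: lids at (182,244), (192,291) and (204,338) in the top view. The tray now holds only the transformer, at (340,101) in the wrist view, and all three pads are unobstructed. I'll measure the pads, transformer, outline and jars.

```bash
python3 - <<'E'
from h import *
from fit import fill
c=cam('wrist'); P=[]
for n,p in(('red',(394,105)),('green',(308,50)),('blue',(304,150))):
    m=blob(mask(c['img'],n),p); pts=ray(c,cv2.findContours(m,0,1)[0][0][:,0],7).astype(np.float32); (x,y),r=cv2.minEnclosingCircle(pts); M=ray(c,[cv2.fitEllipse(cv2.findContours(m,0,1)[0][0])[0]],7)[0]
    print(n,round(x,1),round(y,1),'r',round(r,1),M.round(1)); P.append((x,y))
P=np.array(P);ce=P.mean(0);print('centre',ce,np.hypot(*(P-ce).T).round(1),np.degrees(np.arctan2(*(P-ce).T[::-1])).round(1))
hs=cv2.cvtColor(c['img'],cv2.COLOR_BGR2HSV)
y=blob(((hs[...,0]>24)&(hs[...,0]<34)&(hs[...,1]>120)).astype(np.uint8),(340,101)); print('label',cv2.minAreaRect(ray(c,cv2.findContours(y,0,2)[0][0][:,0],38).astype(np.float32)))
print('outline',cv2.minAreaRect(ray(c,[(127,92),(159,82),(175,133),(140,143)],12).astype(np.float32)))
t=cam('top')
for n,q in(('green',(567,203)),('red',(488,191)),('blue',(409,179))):
    m=mask(t['img'],n); p=proj(t,[[*q,103]])[0]; b=blob(m,p); pts=ray(t,cv2.findContours(b,0,1)[0][0][:,0],103); o=t['T'][:2,3]
    print(n,'lid px',cv2.moments(b,True)['m10']/b.sum(),'centre approx',ray(t,[np.argwhere(b)[:,::-1].mean(0)],100)[0].round(1))
E
```

```text
red 505.9 -263.3 r 34.3 [ 505.8 -262.8]
green 563.7 -173.0 r 33.9 [ 563.2 -173.1]
blue 456.4 -168.1 r 34.0 [ 456.7 -168.1]
centre [ 508.68199666 -201.48768107] [61.9 61.9 62. ] [-92.5  27.4 147.4]
label ((507.24578857421875, -202.74984741210938), (34.41749954223633, 12.498391151428223), 0.16829614341259003)
outline ((507.596435546875, 3.2487010955810547), (64.25969696044922, 44.8646354675293), 13.480804443359375)
green lid px 180.21033210332104 centre approx [566.8 199.8]
red lid px 191.15615141955837 centre approx [485.4 189.7]
blue lid px 203.19611021069693 centre approx [406.9 178.3]
```

```bash
python3 -m creep '[{"linear":[5,1,2],"rot":[0,0,0],"gripper":6},{"linear":[5,0.9,4],"rot":[0,0,0],"gripper":6},{"linear":[0,0,5],"rot":[0,0,0],"gripper":6},{"linear":[0,0,5],"rot":[0,0,0],"gripper":6},{"linear":[0,0,4],"rot":[0,0,0],"gripper":6},{"linear":[0,0,2],"rot":[0,0,0],"gripper":6},{"linear":[0,0,0],"rot":[0,0,0],"gripper":6},{"linear":[0,0,0],"rot":[0,0,0],"gripper":6}]'
```

```text
time_s: 24.85
position: [507.4, -200.1, 39.9]
orientation: [0.0, 1.0, 0.001, 0.001]
contact_force: [0.6, 0.4, 0.9]
finger_gap: 59.9
grip_force: 0.0
```

```bash
python3 -m creep '[{"linear":[0,0.2,1.5],"rot":[0,0,0],"gripper":6},{"linear":[0,0,1.0],"rot":[0,0,0],"gripper":6},{"linear":[0,0,0.5],"rot":[0,0,0],"gripper":6},{"linear":[0,0,0],"rot":[0,0,0],"gripper":2.5},{"linear":[0,0,0],"rot":[0,0,0],"gripper":2.5},{"linear":[0,0,0],"rot":[0,0,0],"gripper":2.5},{"linear":[0,0,0],"rot":[0,0,0],"gripper":2.5},{"linear":[0,0,0],"rot":[0,0,0],"gripper":2.5},{"linear":[0,0,0],"rot":[0,0,0],"gripper":2.5},{"linear":[0,0,0],"rot":[0,0,0],"gripper":2.5}]'
python3 -m creep '[{"linear":[0,0,-1],"rot":[0,0,0],"gripper":2.5},{"linear":[0,0,-3],"rot":[0,0,0],"gripper":2.5},{"linear":[0,0,-4],"rot":[0,0,0],"gripper":2.5},{"linear":[0,0,0],"rot":[0,0,0],"gripper":2.5},{"linear":[0,0,0],"rot":[0,0,0],"gripper":2.5}]'
python3 - <<'E'
from h import *
c=cam('wrist'); cv2.imwrite('pics/w3.png',c['img']); print(c['T'].round(3).tolist())
E
```

```text
time_s: 26.1
position: [506.6, -202.5, 8.9]
orientation: [0.0, 1.0, 0.0, 0.0]
contact_force: [1.1, 0.9, 3.4]
finger_gap: 30.9
grip_force: 59.6
time_s: 26.72
position: [505.8, -202.2, 88.2]
orientation: [-0.0, 1.0, -0.0, -0.0]
contact_force: [-0.0, 0.1, -2.1]
finger_gap: 30.9
grip_force: 59.3
[[-0.001, -0.953, -0.303, 584.171], [-1.0, 0.001, 0.002, -202.54], [-0.001, 0.303, -0.953, 231.491], [0.0, 0.0, 0.0, 1.0]]
```

View pics/w3.png

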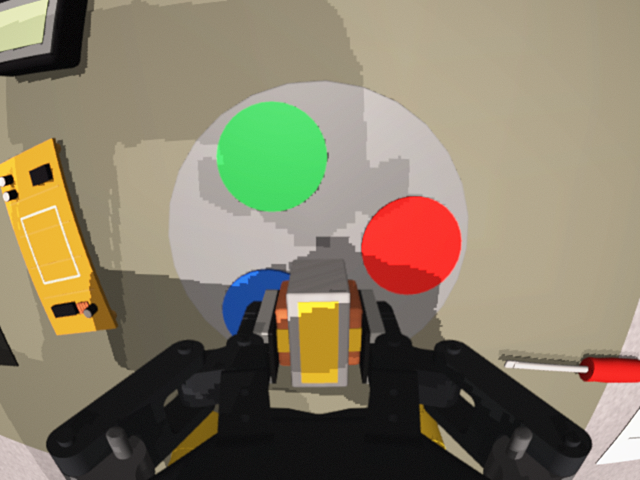

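The transformer is held upright by its coil between the pads, at (320,340). Carry it to the board and turn it +12.4°.

```bash
python3 -m creep '[{"linear":[0,-2,0],"rot":[0,0,0],"gripper":2.5},{"linear":[0,-4,0],"rot":[0,0,0],"gripper":2.5},{"linear":[0,-4,0],"rot":[0,0,0],"gripper":2.5},{"linear":[0,-4,0],"rot":[0,0,0],"gripper":2.5},{"linear":[0,-4,0],"rot":[0,0,0],"gripper":2.5},{"linear":[0.1,-2.6,0],"rot":[0,0,0],"gripper":2.5},{"linear":[0,0,0],"rot":[0,0,-6],"gripper":2.5},{"linear":[0,0,0],"rot":[0,0,-6],"gripper":2.5},{"linear":[0,0,2],"rot":[0,0,0],"gripper":2.5},{"linear":[0,0,0],"rot":[0,0,0],"gripper":2.5}]'
python3 - <<'E'
from h import *
c=cam('wrist'); cv2.imwrite('pics/w4.png',c['img']); print(env.sense()['position'],env.sense()['orientation'])
E
```

```text
time_s: 28.02
position: [505.3, 3.1, 66.4]
orientation: [0.0, 0.995, 0.104, -0.003]
contact_force: [-0.1, -0.4, -0.9]
finger_gap: 30.7
grip_force: 59.5
[506.28410039   3.17579427  67.5329755 ] [ 3.66510692e-04  9.94526444e-01  1.04470796e-01 -1.69437853e-03]
```

View pics/w4.png

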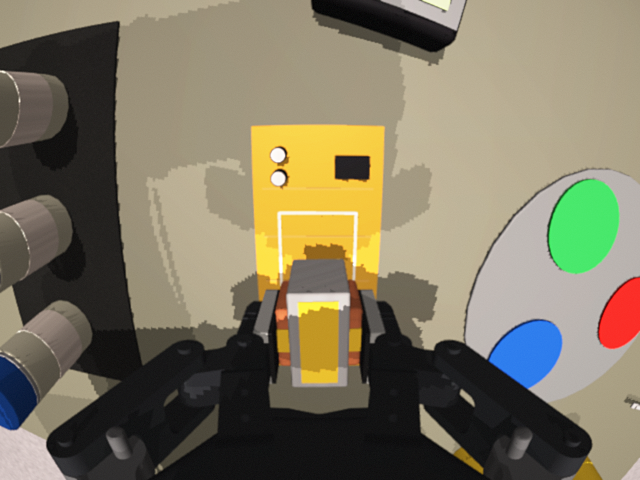

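The board and outline are square to the tool. The outline's far corners are at (279,212) and (357,212). Quick check of the centre before lowering.

```bash
python3 - <<'E'
from h import *
c=cam('wrist'); e=ray(c,[(279,212),(357,212)],12); B=ray(c,[(251,126),(384,126)],12); a=np.radians(12.1); ex=np.array([np.cos(a),np.sin(a)])
print('outline edge',e.round(1).tolist(),'centre',(e.mean(0)-27.5*ex).round(1),'from board end',(B.mean(0)-75*ex).round(1),B.round(1).tolist(), np.hypot(*(B[1]-B[0])), env.sense()['position'])
E
```

```text
outline edge [[530.7, 30.5], [539.7, -11.6]] centre [508.3   3.7] from board end [508.3   3.8] [[574.3, 54.1], [588.9, -15.1]] 70.73175413290113 [507.03206785   3.32500935  68.32520363]
```

```bash
python3 -m creep '[{"linear":[0.1,0,2.5],"rot":[0,0,0],"gripper":2.5},{"linear":[0,0,1.7],"rot":[0,0,0],"gripper":2.5},{"linear":[0,0,0.5],"rot":[0,0,0],"gripper":2.5},{"linear":[0,0,0.3],"rot":[0,0,0],"gripper":2.5},{"linear":[0,0,0],"rot":[0,0,0],"gripper":2.5},{"linear":[0,0,0],"rot":[0,0,0],"gripper":2.5}]'
```

```text
time_s: 28.88
position: [508.8, 3.9, 19.2]
orientation: [-0.0, 0.995, 0.105, 0.001]
contact_force: [-0.0, -0.3, -0.5]
finger_gap: 31.4
grip_force: 59.5
```

```bash
python3 -m creep '[{"linear":[0,0,0.1],"rot":[0,0,0],"gripper":2.5},{"linear":[0,0,0.1],"rot":[0,0,0],"gripper":2.5},{"linear":[0,0,0],"rot":[0,0,0],"gripper":2.5}]'
python3 -m creep '[{"linear":[0,0,0],"rot":[0,0,0],"gripper":6},{"linear":[0,0,0],"rot":[0,0,0],"gripper":6},{"linear":[0,0,0],"rot":[0,0,0],"gripper":6},{"linear":[0,0,0],"rot":[0,0,0],"gripper":6},{"linear":[0,0,-3],"rot":[0,0,0],"gripper":6},{"linear":[0,0,-4],"rot":[0,0,0],"gripper":6},{"linear":[0,0,-5],"rot":[0,0,0],"gripper":6},{"linear":[0,0,-5],"rot":[0,0,0],"gripper":6},{"linear":[0,0,-5],"rot":[0,0,0],"gripper":6}]'
python3 -m creep '[{"linear":[-5,0,0],"rot":[0,0,0],"gripper":6},{"linear":[-5,0,0],"rot":[0,0,6],"gripper":7},{"linear":[0,0,0],"rot":[0,0,6],"gripper":7},{"linear":[0,-4,0],"rot":[0,0,0],"gripper":7},{"linear":[0,-4,0],"rot":[0,0,0],"gripper":7},{"linear":[0,-4,0],"rot":[0,0,0],"gripper":7},{"linear":[0,0,0],"rot":[0,0,0],"gripper":7}]'
python3 - <<'E'
from h import *
c=cam('wrist'); cv2.imwrite('pics/w5.png',c['img'])
E
```

```text
time_s: 29.25
position: [508.5, 3.8, 16.9]
orientation: [0.0, 0.995, 0.105, 0.0]
contact_force: [-0.8, 0.8, 2.8]
finger_gap: 30.9
grip_force: 59.8
time_s: 30.38
position: [508.0, 3.7, 238.4]
orientation: [-0.0, 0.995, 0.105, 0.0]
contact_force: [1.7, 0.5, -0.6]
finger_gap: 59.9
grip_force: 0.0
time_s: 31.25
position: [410.3, 104.8, 236.4]
orientation: [-0.0, 1.0, 0.002, -0.0]
contact_force: [-0.0, 0.1, 0.6]
finger_gap: 69.9
grip_force: 0.0
```

View pics/w5.png

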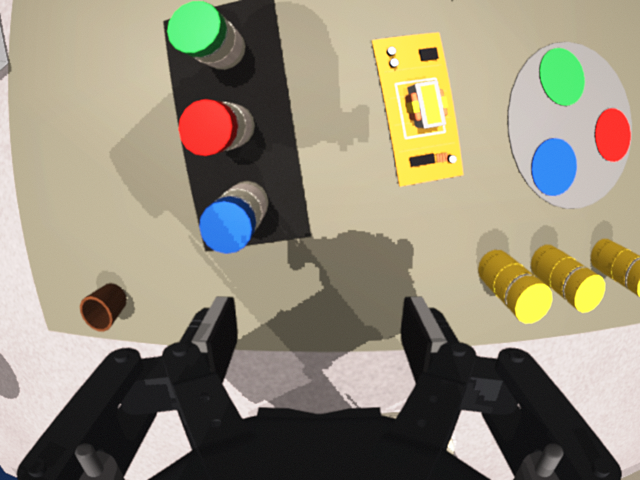

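The transformer sits in the outline at (422,106), long side along the board. The jars stand upright on the mat, with lids at (197,27), (208,127) and (226,224). Now I fit the jar positions, with lid height about 18 mm.

```bash
cat > lid.py <<'E'
from h import *
from fit import fill,S,minimize
def lid(c,name,jar,top):
    p=proj(c,[[*jar,top]])[0]; o=np.maximum(np.floor(p-50),0); x,y=o.astype(int)
    m=mask(cv2.resize(c['img'][y:y+100,x:x+100],None,fx=S,fy=S,interpolation=cv2.INTER_CUBIC),name)
    f=lambda v:(fill(m.shape,cyl(c,v[0],v[1],top-v[2],top,22),o)!=m).sum()/S/S
    v0=np.r_[jar,18.]; r=minimize(f,v0,method='Nelder-Mead',options=dict(initial_simplex=np.vstack([v0]+[v0+d for d in np.eye(3)*5]))); return r.x.round(1),round(r.fun,1)
E
python3 - <<'E'
import h; from lid import *
c=h.cam('wrist'); fit_proj=h.proj
import fit
for n,j in(('green',(567,203)),('red',(488,191)),('blue',(409,179))): print(n,lid(c,n,j,103))
hs=cv2.cvtColor(c['img'],cv2.COLOR_BGR2HSV)
y=h.blob(((hs[...,0]>24)&(hs[...,0]<34)&(hs[...,1]>120)).astype(np.uint8),(428,102)); print('label',cv2.minAreaRect(h.ray(c,cv2.findContours(y,0,2)[0][0][:,0],46).astype(np.float32)),y.sum())
E
```

```text
green (array([567.8, 200.3,  14.4]), np.float64(67.3))
red (array([487.9, 191.7,  18.2]), np.float64(55.3))
blue (array([409.1, 179.1,  14.2]), np.float64(53.4))
label ((509.77532958984375, 3.5348758697509766), (34.593570709228516, 12.742046356201172), 12.841031074523926) 493
```

```bash
python3 -m creep '[{"linear":[-0.1,-4,0],"rot":[0,0,0],"gripper":7},{"linear":[0,-3.4,0],"rot":[0,0,0],"gripper":7},{"linear":[0,0,4.5],"rot":[0,0,0],"gripper":7},{"linear":[0,0,5],"rot":[0,0,0],"gripper":7},{"linear":[0,0,5],"rot":[0,0,0],"gripper":7},{"linear":[0,0,3],"rot":[0,0,0],"gripper":7},{"linear":[0,0,0],"rot":[0,0,0],"gripper":7},{"linear":[0,0,0],"rot":[0,0,0],"gripper":7}]'
python3 -m creep '[{"linear":[0,0,0],"rot":[0,0,0],"gripper":4},{"linear":[0,0,0],"rot":[0,0,0],"gripper":4},{"linear":[0,0,0],"rot":[0,0,0],"gripper":4},{"linear":[0,0,0],"rot":[0,0,0],"gripper":4},{"linear":[0,0,0],"rot":[0,0,0],"gripper":4},{"linear":[0,0,0],"rot":[0,0,0],"gripper":4}]'
```

```text
time_s: 32.35
position: [410.6, 177.0, 63.1]
orientation: [-0.0, 1.0, -0.0, 0.001]
contact_force: [0.5, 0.7, 0.1]
finger_gap: 69.7
grip_force: 0.0
time_s: 33.1
position: [410.6, 177.8, 63.2]
orientation: [-0.001, 1.0, 0.0, 0.001]
contact_force: [-1.4, 0.8, 6.4]
finger_gap: 43.1
grip_force: 59.9
```

```bash
python3 -m creep '[{"linear":[0,0,-2],"rot":[0,0,0],"gripper":4},{"linear":[0,0,-3.5],"rot":[0,0,0],"gripper":4},{"linear":[0,0,-3.5],"rot":[0,0,0],"gripper":4},{"linear":[0,0,-3.5],"rot":[0,0,0],"gripper":4},{"linear":[0.5,2.6,0],"rot":[0,0,0],"gripper":4},{"linear":[0.5,4,0],"rot":[0,0,0],"gripper":4},{"linear":[0.5,4,0],"rot":[0,0,0],"gripper":4},{"linear":[0.5,4,0],"rot":[0,0,0],"gripper":4},{"linear":[0.5,4,0],"rot":[0,0,0],"gripper":4},{"linear":[0.5,4,0],"rot":[0,0,0],"gripper":4}]'
python3 -m creep '[{"linear":[0.5,4,0],"rot":[0,0,0],"gripper":4},{"linear":[0.5,4,0],"rot":[0,0,0],"gripper":4},{"linear":[0.6,4,0],"rot":[0,0,0],"gripper":4},{"linear":[0,0,0],"rot":[0,0,0],"gripper":4},{"linear":[0,0,3.5],"rot":[0,0,0],"gripper":4},{"linear":[0,0,3.5],"rot":[0,0,0],"gripper":4},{"linear":[0,0,3],"rot":[0,0,0],"gripper":4},{"linear":[0,0,1],"rot":[0,0,0],"gripper":4},{"linear":[0,0,0],"rot":[0,0,0],"gripper":4},{"linear":[0,0,0],"rot":[0,0,0],"gripper":4}]'
```

```text
time_s: 34.35
position: [439.2, -50.2, 186.7]
orientation: [-0.0, 1.0, 0.0, -0.0]
contact_force: [1.1, -0.9, -1.3]
finger_gap: 42.8
grip_force: 60.9
time_s: 35.6
position: [456.6, -169.1, 78.0]
orientation: [0.0, 1.0, 0.0, 0.001]
contact_force: [-0.2, 0.9, -0.9]
finger_gap: 43.0
grip_force: 61.3
```

```bash
python3 -m creep '[{"linear":[0,0,0.6],"rot":[0,0,0],"gripper":4},{"linear":[0,0,0.3],"rot":[0,0,0],"gripper":4},{"linear":[0,0,0.2],"rot":[0,0,0],"gripper":4},{"linear":[0,0,0],"rot":[0,0,0],"gripper":4}]'
python3 -m creep '[{"linear":[0,0,0],"rot":[0,0,0],"gripper":7},{"linear":[0,0,0],"rot":[0,0,0],"gripper":7},{"linear":[0,0,0],"rot":[0,0,0],"gripper":7},{"linear":[0,0,0],"rot":[0,0,0],"gripper":7},{"linear":[0,0,-2.5],"rot":[0,0,0],"gripper":7},{"linear":[0,0,-3.5],"rot":[0,0,0],"gripper":7},{"linear":[0,0,-3.5],"rot":[0,0,0],"gripper":7},{"linear":[0,0,-3.5],"rot":[0,0,0],"gripper":7},{"linear":[0,0,-2.5],"rot":[0,0,0],"gripper":7},{"linear":[0,0,0],"rot":[0,0,0],"gripper":7}]'
```

```text
time_s: 36.1
position: [455.9, -169.0, 67.2]
orientation: [0.0, 1.0, 0.0, 0.001]
contact_force: [-2.8, 3.3, 12.3]
finger_gap: 43.3
grip_force: 62.8
time_s: 37.35
position: [456.6, -169.3, 222.6]
orientation: [0.0, 1.0, 0.0, 0.002]
contact_force: [0.3, 0.1, -0.9]
finger_gap: 70.1
grip_force: 0.0
```

```bash
python3 -m creep '[{"linear":[0.4,-4,0],"rot":[0,0,0],"gripper":7},{"linear":[0.4,-4,0],"rot":[0,0,0],"gripper":7},{"linear":[0.4,-4,0],"rot":[0,0,0],"gripper":7},{"linear":[0.4,-4,0],"rot":[0,0,0],"gripper":7},{"linear":[0.4,-4,0],"rot":[0,0,0],"gripper":7},{"linear":[0.4,-4,0],"rot":[0,0,0],"gripper":7},{"linear":[0.4,-4,0],"rot":[0,0,0],"gripper":7},{"linear":[0.3,-4,0],"rot":[0,0,0],"gripper":7},{"linear":[0,-4,0],"rot":[0,0,0],"gripper":7},{"linear":[0,0,0],"rot":[0,0,0],"gripper":7}]'
python3 -m creep '[{"linear":[0,0,3.5],"rot":[0,0,0],"gripper":7},{"linear":[0,0,4.5],"rot":[0,0,0],"gripper":7},{"linear":[0,0,4.5],"rot":[0,0,0],"gripper":7},{"linear":[0,0,2.5],"rot":[0,0,0],"gripper":7},{"linear":[0,0,1],"rot":[0,0,0],"gripper":7},{"linear":[0,0,0],"rot":[0,0,0],"gripper":4},{"linear":[0,0,0],"rot":[0,0,0],"gripper":4},{"linear":[0,0,0],"rot":[0,0,0],"gripper":4},{"linear":[0,0,0],"rot":[0,0,0],"gripper":4},{"linear":[0,0,0],"rot":[0,0,0],"gripper":4}]'
python3 -m creep '[{"linear":[0,0,0],"rot":[0,0,0],"gripper":4}]'
```

```text
time_s: 38.6
position: [485.9, 193.0, 219.0]
orientation: [0.0, 1.0, 0.001, -0.001]
contact_force: [-0.2, -1.0, 0.0]
finger_gap: 69.9
grip_force: 0.0
time_s: 39.85
position: [487.2, 191.4, 61.7]
orientation: [-0.0, 1.0, 0.0, 0.001]
contact_force: [-0.8, 0.4, 5.1]
finger_gap: 42.9
grip_force: 61.0
time_s: 39.98
position: [487.2, 191.4, 61.6]
orientation: [-0.0, 1.0, 0.0, 0.001]
contact_force: [-1.5, 0.9, 5.0]
finger_gap: 42.9
grip_force: 61.0
```

```bash
python3 -m creep '[{"linear":[0,0,-2],"rot":[0,0,0],"gripper":4},{"linear":[0,0,-3.5],"rot":[0,0,0],"gripper":4},{"linear":[0,0,-3.5],"rot":[0,0,0],"gripper":4},{"linear":[0,0,-3.5],"rot":[0,0,0],"gripper":4},{"linear":[0.3,2.5,0],"rot":[0,0,0],"gripper":4},{"linear":[0.3,4,0],"rot":[0,0,0],"gripper":4},{"linear":[0.3,4,0],"rot":[0,0,0],"gripper":4},{"linear":[0.3,4,0],"rot":[0,0,0],"gripper":4},{"linear":[0.3,4,0],"rot":[0,0,0],"gripper":4},{"linear":[0.3,4,0],"rot":[0,0,0],"gripper":4}]'
python3 -m creep '[{"linear":[0,4,0],"rot":[0,0,0],"gripper":4},{"linear":[0,4,0],"rot":[0,0,0],"gripper":4},{"linear":[0,4,0],"rot":[0,0,0],"gripper":4},{"linear":[0,4,0],"rot":[0,0,0],"gripper":4},{"linear":[0,4,0],"rot":[0,0,0],"gripper":4},{"linear":[0,3,0],"rot":[0,0,0],"gripper":4},{"linear":[0,0,0],"rot":[0,0,0],"gripper":4}]'
python3 -m creep '[{"linear":[0,0,3.5],"rot":[0,0,0],"gripper":4},{"linear":[0,0,3.5],"rot":[0,0,0],"gripper":4},{"linear":[0,0,3],"rot":[0,0,0],"gripper":4},{"linear":[0,0,1],"rot":[0,0,0],"gripper":4},{"linear":[0,0,0],"rot":[0,0,0],"gripper":4},{"linear":[0,0,0],"rot":[0,0,0],"gripper":4}]'
```

```text
time_s: 41.22
position: [503.9, -35.2, 185.0]
orientation: [-0.0, 1.0, -0.0, -0.001]
contact_force: [0.5, -0.4, -0.8]
finger_gap: 42.8
grip_force: 61.2
time_s: 42.1
position: [503.7, -265.5, 184.4]
orientation: [-0.0, 1.0, -0.001, -0.001]
contact_force: [0.1, 0.4, -1.8]
finger_gap: 42.7
grip_force: 61.4
time_s: 42.85
position: [505.5, -264.2, 77.1]
orientation: [0.0, 1.0, 0.0, 0.001]
contact_force: [-0.2, 0.8, -1.5]
finger_gap: 42.8
grip_force: 61.4
```

```bash
python3 -m creep '[{"linear":[0,-0.1,0.6],"rot":[0,0,0],"gripper":4},{"linear":[0,0,0.3],"rot":[0,0,0],"gripper":4},{"linear":[0,0,0.2],"rot":[0,0,0],"gripper":4},{"linear":[0,0,0],"rot":[0,0,0],"gripper":4}]'
python3 -m creep '[{"linear":[0,0,0],"rot":[0,0,0],"gripper":7},{"linear":[0,0,0],"rot":[0,0,0],"gripper":7},{"linear":[0,0,0],"rot":[0,0,0],"gripper":7},{"linear":[0,0,0],"rot":[0,0,0],"gripper":7},{"linear":[0,0,-2.5],"rot":[0,0,0],"gripper":7},{"linear":[0,0,-3.5],"rot":[0,0,0],"gripper":7},{"linear":[0,0,-3.5],"rot":[0,0,0],"gripper":7},{"linear":[0,0,-3.5],"rot":[0,0,0],"gripper":7},{"linear":[0,0,-2.5],"rot":[0,0,0],"gripper":7},{"linear":[0,0,0],"rot":[0,0,0],"gripper":7}]'
```

```text
time_s: 43.35
position: [504.6, -263.0, 65.7]
orientation: [0.0, 1.0, 0.0, 0.0]
contact_force: [-2.0, 2.4, 5.8]
finger_gap: 43.5
grip_force: 62.2
time_s: 44.6
position: [505.6, -263.5, 222.0]
orientation: [0.001, 1.0, 0.0, 0.002]
contact_force: [0.9, 1.7, -0.4]
finger_gap: 69.6
grip_force: 0.0
```

```bash
python3 -m creep '[{"linear":[0.6,-4.4,0],"rot":[0,0,0],"gripper":7},{"linear":[0.6,-4.4,0],"rot":[0,0,0],"gripper":7},{"linear":[0.6,-4.4,0],"rot":[0,0,0],"gripper":7},{"linear":[0.6,-4.4,0],"rot":[0,0,0],"gripper":7},{"linear":[0.6,-4.4,0],"rot":[0,0,0],"gripper":7},{"linear":[0.6,-4.4,0],"rot":[0,0,0],"gripper":7},{"linear":[0.6,-4.4,0],"rot":[0,0,0],"gripper":7},{"linear":[0.6,-4.4,0],"rot":[0,0,0],"gripper":7},{"linear":[0.6,-4.4,0],"rot":[0,0,0],"gripper":7},{"linear":[0.6,-4.4,0],"rot":[0,0,0],"gripper":7}]'
python3 -m creep '[{"linear":[0.2,-2.5,0],"rot":[0,0,0],"gripper":7},{"linear":[0,0,3.5],"rot":[0,0,0],"gripper":7},{"linear":[0,0,4.5],"rot":[0,0,0],"gripper":7},{"linear":[0,0,4.5],"rot":[0,0,0],"gripper":7},{"linear":[0,0,2.5],"rot":[0,0,0],"gripper":7},{"linear":[0,0,1],"rot":[0,0,0],"gripper":7},{"linear":[0,0,0],"rot":[0,0,0],"gripper":7}]'
python3 -m creep '[{"linear":[0,0,0],"rot":[0,0,0],"gripper":4},{"linear":[0,0,0],"rot":[0,0,0],"gripper":4},{"linear":[0,0,0],"rot":[0,0,0],"gripper":4},{"linear":[0,0,0],"rot":[0,0,0],"gripper":4},{"linear":[0,0,0],"rot":[0,0,0],"gripper":4},{"linear":[0,0,0],"rot":[0,0,0],"gripper":4}]'
```

```text
time_s: 45.85
position: [564.2, 178.3, 218.5]
orientation: [0.0, 1.0, 0.0, -0.001]
contact_force: [0.1, -1.1, 0.5]
finger_gap: 69.8
grip_force: 0.0
time_s: 46.72
position: [566.5, 201.6, 59.5]
orientation: [0.0, 1.0, -0.0, -0.0]
contact_force: [-0.4, 0.6, 0.9]
finger_gap: 70.0
grip_force: 0.0
time_s: 47.48
position: [567.4, 202.1, 61.2]
orientation: [-0.0, 1.0, 0.0, 0.001]
contact_force: [-0.8, -1.6, 5.4]
finger_gap: 43.1
grip_force: 60.3
```

```bash
python3 -m creep '[{"linear":[0,0,-2],"rot":[0,0,0],"gripper":4},{"linear":[0,0,-3.5],"rot":[0,0,0],"gripper":4},{"linear":[0,0,-3.5],"rot":[0,0,0],"gripper":4},{"linear":[0,0,-3.5],"rot":[0,0,0],"gripper":4},{"linear":[-0.1,2.4,0],"rot":[0,0,0],"gripper":4},{"linear":[-0.1,4,0],"rot":[0,0,0],"gripper":4},{"linear":[-0.1,4,0],"rot":[0,0,0],"gripper":4},{"linear":[-0.1,4,0],"rot":[0,0,0],"gripper":4},{"linear":[0,4,0],"rot":[0,0,0],"gripper":4},{"linear":[0,4,0],"rot":[0,0,0],"gripper":4}]'
python3 -m creep '[{"linear":[0,4,0],"rot":[0,0,0],"gripper":4},{"linear":[0,4,0],"rot":[0,0,0],"gripper":4},{"linear":[0,4,0],"rot":[0,0,0],"gripper":4},{"linear":[0,3,0],"rot":[0,0,0],"gripper":4},{"linear":[0,0,0],"rot":[0,0,0],"gripper":4},{"linear":[0,0,3.5],"rot":[0,0,0],"gripper":4},{"linear":[0,0,3.5],"rot":[0,0,0],"gripper":4},{"linear":[0,0,3],"rot":[0,0,0],"gripper":4},{"linear":[0,0,1],"rot":[0,0,0],"gripper":4},{"linear":[0,0,0],"rot":[0,0,0],"gripper":4}]'
python3 -m creep '[{"linear":[0,0,0],"rot":[0,0,0],"gripper":4}]'
```

```text
time_s: 48.72
position: [561.1, -23.8, 183.1]
orientation: [-0.0, 1.0, -0.0, -0.001]
contact_force: [-0.1, 0.7, -1.9]
finger_gap: 42.7
grip_force: 61.1
time_s: 49.98
position: [562.1, -171.9, 74.3]
orientation: [-0.0, 1.0, 0.0, -0.001]
contact_force: [0.6, 0.3, -1.6]
finger_gap: 42.9
grip_force: 61.2
time_s: 50.1
position: [563.4, -172.1, 76.0]
orientation: [0.0, 1.0, 0.0, 0.001]
contact_force: [0.4, 0.7, -1.3]
finger_gap: 42.5
grip_force: 61.2
```

```bash
python3 -m creep '[{"linear":[0,0.1,0.6],"rot":[0,0,0],"gripper":4},{"linear":[0,0,0.3],"rot":[0,0,0],"gripper":4},{"linear":[0,0,0.2],"rot":[0,0,0],"gripper":4},{"linear":[0,0,0],"rot":[0,0,0],"gripper":4}]'
python3 -m creep '[{"linear":[0,0,0],"rot":[0,0,0],"gripper":7},{"linear":[0,0,0],"rot":[0,0,0],"gripper":7},{"linear":[0,0,0],"rot":[0,0,0],"gripper":7},{"linear":[0,0,0],"rot":[0,0,0],"gripper":7},{"linear":[0,0,-2.5],"rot":[0,0,0],"gripper":7},{"linear":[0,0,-3.5],"rot":[0,0,0],"gripper":7},{"linear":[0,0,-3.5],"rot":[0,0,0],"gripper":7},{"linear":[0,0,-3.5],"rot":[0,0,0],"gripper":7},{"linear":[-2,0,-4.5],"rot":[0,0,0],"gripper":7},{"linear":[-4,0,-2.5],"rot":[0,0,0],"gripper":7}]'
python3 -m creep '[{"linear":[-3,-4,0],"rot":[0,0,0],"gripper":7},{"linear":[-3,-4,0],"rot":[0,0,0],"gripper":7},{"linear":[0,-4,0],"rot":[0,0,0],"gripper":7},{"linear":[0,0,0],"rot":[0,0,0],"gripper":7},{"linear":[0,0,0],"rot":[0,0,0],"gripper":7}]'
python3 - <<'E'
import h; from fit import *
c=h.cam('wrist'); cv2.imwrite('pics/w6.png',c['img'])
for n,j in {'red':(505.5,-263),'green':(563,-173),'blue':(456,-168)}.items():
    v,f=fit(c,n,j,j); print(n,'pad',v[:2],'jar',v[2:4],'lid',v[4],'err',f)
hs=cv2.cvtColor(c['img'],cv2.COLOR_BGR2HSV)
y=h.blob(((hs[...,0]>24)&(hs[...,0]<34)&(hs[...,1]>120)).astype(np.uint8),h.proj(c,[[509,4,46]])[0]); print('label',cv2.minAreaRect(h.ray(c,cv2.findContours(y,0,2)[0][0][:,0],46).astype(np.float32)),y.sum())
E
```

```text
time_s: 50.6
position: [562.8, -173.1, 65.2]
orientation: [0.0, 1.0, 0.0, 0.001]
contact_force: [-2.5, 2.4, 7.0]
finger_gap: 42.9
grip_force: 62.0
time_s: 51.85
position: [503.1, -173.2, 265.4]
orientation: [0.0, 1.0, 0.0, 0.001]
contact_force: [0.8, -0.3, 0.3]
finger_gap: 69.8
grip_force: 0.0
time_s: 52.48
position: [442.6, -53.2, 263.7]
orientation: [0.0, 1.0, 0.0, 0.0]
contact_force: [-0.1, 0.3, -0.5]
finger_gap: 70.1
grip_force: 0.0
red pad [ 505.7 -263.6] jar [ 505.2 -263.5] lid 21.2 err 151.2
green pad [ 563.7 -173.5] jar [ 563.8 -174.1] lid 14.9 err 209.2
blue pad [ 456.3 -168.3] jar [ 453.8 -168.1] lid 18.8 err 196.1
label ((509.7554931640625, 4.071394920349121), (34.88928985595703, 12.880786895751953), 12.93386459350586) 466
```

View pics/w6.png

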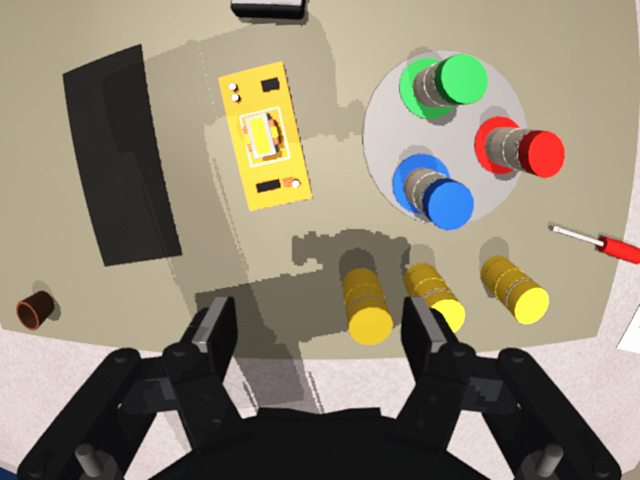

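The jars stand upright on the red (540,153), green (461,79) and blue (446,204) pads, each within 3 mm of centre. The transformer is in the outline at (262,135), within 2 mm and 1°. Handing in.

```bash
python3 -c "
from rig import env
print(env.hand_in())"
```

```text
the job is handed in; nothing more can be done
None
```

The job is handed in at about 53 s of the 144 s allowed: at the last camera check all three jars stood on their own colour pads within about 3 mm of centre, and the transformer sat in the white outline about 2 mm off centre and 1° off the board's long side; the hand-in gave no verdict.

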